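# Start an air sample on the particle counter

## Task

Start an air sample on the white particle counter with the fingertips, in this order: press the raised rear end of the power rocker down to switch it on, push the square key fully in so that it stays down, then press the large round key fully down and let it come back up. Do not press the small round key or the long bar key, press nothing out of turn, and do not pick up or shift any of the loose things standing about.

Things in the scene. Friction and masses are not known exactly. Their poses are not given: they have to be found in the camera images.
- counter: Air particle counter: white box 240 mm deep (x), 320 wide (y), 70 high, fixed; origin at the centre of its underside; x points to its rear (away from the robot), z up. At the rear of its flat top a hood 29 mm and a funnel 40 mm high. Its top has six places (x -70, +20; y -100, 0, +100 mm) for four white keys, a white rocker (black bases 8 mm thick) and a loose jar; which stands where changes.
- rocker (a joint): Power rocker: V-shaped paddle of two wings, each 30 mm long (along the counter's x) and 36 wide, hinged in the middle along the counter's y. Value: rad, 0 to 0.05 at the start = off (rear wing raised), 0.3 = fully on (rear wing pressed down level, front wing raised). Stays where it is left; about 2 N at 20 mm from the hinge turns it.
- rocker_wing (a point): Point on the upper face of the rocker's rear wing, 20 mm from the hinge; off, about 27 mm above the counter's top; it sinks about 6 mm to fully on. Axes turn with the rocker.
- square_key (a joint): The square mode key, 36 x 36 mm. Latching: about 2.5 N pushes it and it stays where it is pushed (do not expect it to come back). Value: m pressed, 0 up at the start, 0.006 fully down.
- square_top (a point): Centre of the square key's upper face, 22 mm above the counter's top when up. Its z axis is up and its axes turn with the counter.
- round_key (a joint): The large round start key, 40 mm across. Spring-loaded, 6 mm of travel, about 2 N to start and 4 N fully down; comes back up when let go. Value: m pressed, 0 up, 0.006 fully down.
- round_top (a point): Centre of the large round key's upper face, 22 mm above the counter's top when up. Its z axis is up and its axes turn with the counter.
- small_key (a joint): The small round key, 20 mm across (erases the record): leave alone. Spring-loaded, 6 mm of travel, about 2 N to start and 4 N fully down; comes back up when let go. Value: m pressed, 0 up, 0.006 fully down.
- small_top (a point): Centre of the small round key's upper face, 22 mm above the counter's top. Its z axis is up and its axes turn with the counter.
- bar_key (a joint): The long bar key, 22 mm (x) by 60 mm (y) (paper feed): leave alone. Spring-loaded, 6 mm of travel, about 2 N to start and 4 N fully down; comes back up when let go. Value: m pressed, 0 up, 0.006 fully down.
- bar_top (a point): Centre of the bar key's upper face, 22 mm above the counter's top. Its z axis is up and its axes turn with the counter.
- jar_mid (a point): Centre of a loose small jar, 36 mm across and 50 mm high, standing upright on the counter's top among the keys. Leave alone.
- torch_mid (a point): Centre of a loose black torch standing upright on its 42 mm head, 140 mm high, on the desk to the left of the counter. Leave alone.
- flask_mid (a point): Centre of a loose upright bottle, 50 mm across, 100 mm high, on the desk left of the counter. Leave alone.
- swabs_mid (a point): Centre of a loose swab box, 70 x 50 x 50 mm, on the desk left of the counter. Leave alone.
- logbook_mid (a point): Centre of the open log book, 210 x 150 x 12 mm, loose on the desk right of the counter. Leave alone.
- marker_mid (a point): Centre of a loose marker pen, 130 mm long and 14 mm thick, lying in front of the counter. Leave alone.
- dishes_mid (a point): Centre of a loose stack of sample dishes, 60 mm across, 32 mm high, in front of the counter. Leave alone.
- rocker_base: Black base, 8 mm thick, 72 x 48 mm, with the rocker on it; hinge axis 15 mm above the origin. Fixed on the counter; origin at the centre of its underside on the counter's top; axes as the counter's.
- square_base: Black base, 8 mm thick, 50 x 50 mm, with the square key on it. Fixed on the counter; origin at the centre of its underside on the counter's top; axes as the counter's.
- round_base: Black base, 8 mm thick, 54 mm across, with the large round key on it. Fixed on the counter; origin at the centre of its underside on the counter's top; axes as the counter's.

How it is judged (in metres and radians):
On the way, in this order (a step that is already met when the one before it is completed fails the run):
1. the power rocker is switched on by the fingers (value of joint rocker above 0.24 rad and contact force between the fingers and rocker_base above 0.5 N), for 0.02 s.
2. with the power on, the square key is pushed in by the fingers (value of joint rocker above 0.24 rad and value of joint square_key above 0.0045 m and contact force between the fingers and square_base above 0.5 N), for 0.02 s.
3. with the power on and the square key in, the large round key is pressed by the fingers (value of joint rocker above 0.24 rad and value of joint each of square_key, round_key above 0.0045 m and contact force between the fingers and round_base above 0.5 N), for 0.05 s.
At the end, for the whole second after the job is handed in: The rocker is on (over 0.24 of 0.3 rad), the square key is still in (over 4.5 of 6 mm), the large round key and the two other keys are up (within 1.5 mm), and every loose thing is within 20 mm of where it stood (value of joint rocker above 0.24 rad and value of joint square_key above 0.0045 m and value of joint each of round_key, small_key, bar_key below 0.0015 m and distance of each of jar_mid, torch_mid, logbook_mid, marker_mid, dishes_mid, swabs_mid, flask_mid from where it was at the start of the episode below 0.02 m); the robot touches nothing.
It fails at once if the square key was pressed (over 3 mm) before the power was on (value of joint rocker below 0.2 rad and value of joint square_key above 0.003 m).
It fails at once if the large round key was pressed (over 3 mm) before the power was on and the square key in (value of joint round_key above 0.003 m and (value of joint rocker below 0.2 rad or value of joint square_key below 0.004 m)).
It fails at once if the small round key was pressed (over 3 mm) (value of joint small_key above 0.003 m).
It fails at once if the bar key was pressed (over 3 mm) (value of joint bar_key above 0.003 m).
It fails at once if a loose thing was lifted, tipped or shifted by over 20 mm (distance of any of jar_mid, torch_mid, logbook_mid, marker_mid, dishes_mid, swabs_mid, flask_mid from where it was at the start of the episode above 0.02 m).
It also fails if it takes over 40 s, if anything falls off the work surface, if the arm or the gripper's body presses on something with over 40 N, if the wrist force passes 120 N, or if a joint passes its speed limit or range.

## Robot

A 7-joint arm with a two-finger parallel gripper is mounted at the origin on the work surface. World frame = base frame: x ahead of the robot, y to its left, z up, the work surface at z = 0. Lengths are in m, angles in degrees, forces in N, time in s.
With the tool pointing down it reaches from about 0.425 to 0.875 m from the base axis. Payload 4.7 kg.
Tool frame: the origin (TCP) lies between the finger pads; the fingertips stand 8 mm ahead of it and the grasp point (between the pads) lies 11 mm behind it; z points along the fingers, y is the line along which they close (so a half turn about z gives the same grasp; the last joint's range is limited). The gripper opens to 87 mm and grips with 3 to 60 N. Pads are 19 mm wide; open, the fingers measure 117 mm over their backs; the gripper's body (75 mm by 190 mm) begins 51 mm behind the grasp point.
Start: joints at [70.308, 18.392, -4.016, 83.108, 1.295, 78.541, -3.26], TCP at [0.228, -0.609, 0.231] pointing down, gripper open.
Joint ranges: [-163.93, 163.93], [-17.29, 119.83], [-79.2, 71.16], [3.27, 140.29], [-89.18, 269.18], [5.43, 117.66], [-154.24, 154.24]. Speed limits (degrees/s): [147.25, 147.25, 180, 180, 180, 180, 180].

## Interface

Orientations are given as [roll, pitch, yaw] about the fixed x, y, z axes, in that order (R = Rz(yaw) Ry(pitch) Rx(roll)).
In Python, from cell import env, viewer gives the robot as it stands. The module is installed in compiled form; this text tells all that it offers.
- The arm moves only by the tool arm_command, never from a script. Its argument "series" is a list of rows, each a list of 2 entries, a list of its own where there are three numbers: the shift along the tool's x, y, z in mm, then the turn about the tool's z in rad. A call has exactly 5 rows; each row is the pose to reach, as a shift and turn from the pose commanded when the call began, along the tool's axes at that moment; what a row does not reach only later rows make up. A row lasts 1/10 s, in which the tool goes at most 50 mm and 8.59 degrees, less where a joint would pass 70% of its speed; a pose out of reach is approached as far as the arm can. A call with a gripper value outside its range is refused whole. "grip" is the gripper command: -1 is fully open, 1 is shut, values between are in proportion, set as the call begins (left out, the last holds). The fingers move at their own pace and stop on an object; "grip_force" is the grip in N (left out, the last holds). Time passes only in rows, so rows that repeat a pose let the fingers close, or fill a call up. It gives the time, the measured TCP pose, the force, the opening and the grip force at its end, in the units of the state.
- env.get_obs(): the state, without advancing time (a new reading comes with each control period).
- viewer.read_camera(name): name is "side" or "top" or "wrist"; returns (picture, depth): 400x640x3 uint8, blue, green, red; 400x640 float32, m along the optical axis (not along the pixel's ray), 0 where there is no reading.
- viewer.calibration(name): a dict with "K" (3x3 intrinsics, pixels), "T" (4x4, takes a point from camera to world coordinates); the wrist camera has in their place "hand_eye" (4x4, takes a point from camera to tool coordinates, whose origin is the TCP and whose axes are the flange's). Camera axes: x right, y up, looking along -z (the intrinsics and any distortion apply to the point x, -y, -z); pixel columns grow to the right and rows downward; lengths in m; the calibration is good to about 2 mm. A picture is of the moment at which its call begins: read the wrist's pose just before it. calibration takes no time and is no camera call.
- env.sign_off(): hands the job in; it is judged then, once.
The state is a dict: "time_s": time; "qpos": joint angles; "joint_velocities": joint speeds; "effort": joint torques, N m; "tool_pos": TCP position; "tool_rot": TCP orientation; "force": force on the tool from outside, world axes, zero at the start; "wrist_torque": the same for the moment, N m; "grip_width": finger opening in m; "grasp_force": force on a finger pad.
Only numpy, scipy, OpenCV 4.12 (cv2) and the standard library are available. Lean on these libraries where they do the work, as an engineer would, in place of code of your own. Each camera call takes 0.05 s, during which the arm holds its last target. There are 200 camera calls.

## Working session

There is one attempt and no reset: what is moved stays moved. The work goes in short steps, Python scripts to look and compute and a tool call to move; the robot and the scene stay as the last step left them, time stands still between calls to the robot, and variables do not carry over. Pictures are saved under pics/ and viewed, at most 10 in all, crops included, and the job is handed in when it is done.

Besides the shell and the picture viewer there is one more tool, called after ">>>" as name(argument=value, ...), one argument or row to a line, values as JSON. arm_command: Moves the arm, as the interface text tells. Its arguments: {"type":"object","properties":{"series":{"type":"array"},"grip":{"type":"number"},"grip_force":{"type":"number"}},"required":["series"]}

```bash
mkdir -p pics
cat > h.py <<'E'
import numpy as np, cv2
from cell import env, viewer
def cloud(name):
    o=env.get_obs(); im,d=viewer.read_camera(name); c=viewer.calibration(name)
    return im,d,c,o
def pts(d,c,T):
    K=np.array(c["K"]); v,u=np.mgrid[0:d.shape[0],0:d.shape[1]]
    x=(u-K[0,2])/K[0,0]*d; y=(v-K[1,2])/K[1,1]*d
    P=np.stack([x,-y,-d,np.ones_like(d)],-1)
    return (P@np.array(T).T)[...,:3]
E
python3 - <<'E'
from h import *
im,d,c,o=cloud("top"); print(o,{k:np.round(np.array(v),3).tolist() for k,v in c.items()})
P=pts(d,c,c["T"]); np.savez("top.npz",im=im,P=P,d=d)
cv2.imwrite("pics/top.png",im)
s,d2,c2,o=cloud("side"); cv2.imwrite("pics/side.png",s)
print({k:np.round(np.array(v),3).tolist() for k,v in c2.items()})
z=P[...,2]; m=(d>0)&(abs(z-.07)<.006)
n,l,st,ce=cv2.connectedComponentsWithStats(m.astype(np.uint8))
i=1+np.argmax(st[1:,4]); q=P[l==i]; print(st[i],q.mean(0),np.median(q[:,2]))
print(cv2.minAreaRect((q[:,:2]*1000).astype(np.float32)))
E
```

```text
{'time_s': 0.0, 'qpos': array([70.30677159, 18.43787687, -4.01466784, 83.17394528,  1.29530466,
       78.54070772, -3.26055343]), 'joint_velocities': array([-0.07069931,  0.01519174,  0.04407307,  0.06407676, -0.08973108,
        0.0399764 ,  0.09496684]), 'effort': array([-9.00586042e-05, -4.91287458e+01, -4.03918857e-01, -3.12527239e+01,
       -6.37667114e-02,  4.38751420e-02,  1.74004763e-04]), 'tool_pos': array([ 0.22740325, -0.60835731,  0.22948317]), 'tool_rot': array([-1.79892725e+02,  6.29757013e-03,  2.05016505e+01]), 'force': array([ 0.93100125, -0.07288966,  0.78047758]), 'wrist_torque': array([-1.43152085e-03,  3.91894060e-05, -6.77444001e-02]), 'grasp_force': 0.0, 'grip_width': 0.08683372251084828} {'K': [[450.532, 0.0, 319.201], [0.0, 450.532, 200.005], [0.0, 0.0, 1.0]], 'T': [[0.027, 0.98, -0.195, 0.378], [-1.0, 0.025, -0.008, 0.035], [-0.003, 0.195, 0.981, 0.998], [0.0, 0.0, 0.0, 1.0]]}
{'K': [[380.839, 0.0, 321.344], [0.0, 380.839, 195.109], [0.0, 0.0, 1.0]], 'T': [[0.988, 0.07, -0.138, 0.446], [-0.153, 0.583, -0.798, -0.688], [0.025, 0.81, 0.586, 0.644], [0.0, 0.0, 0.0, 1.0]]}
[  289   133   173   145 11957] [ 0.54629087 -0.06603938  0.0701016 ] 0.07008617285534458
((560.180908203125, -77.26956176757812), (320.0768127441406, 239.86001586914062), 76.9297103881836)
```

View pics/top.png

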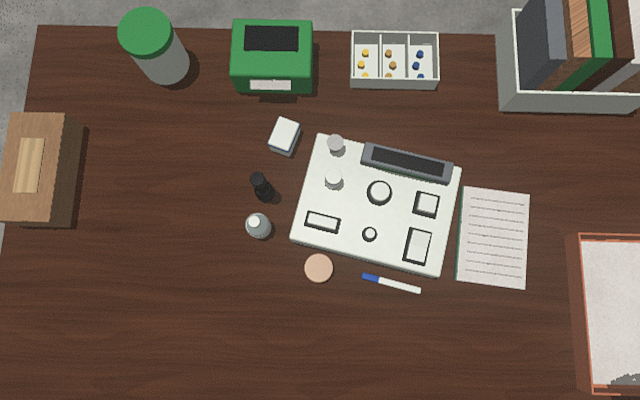

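View pics/side.png

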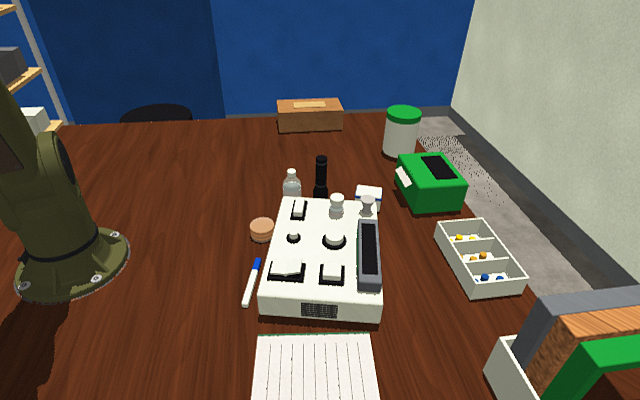

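The top view shows the counter at (290–460, 135–275). Front row from left: bar (322,222), small key (369,234), rocker (418,245). Rear row: jar (334,180), large round key (379,192), square key (427,204). The side view agrees. I'll check each place against the depth data.

Run:
```python
from h import *
f=np.load("top.npz"); P=f["P"]; d=f["d"]
C=np.array([.5602,-.0773]); a=np.radians(-13.07); R=np.array([[np.cos(a),-np.sin(a)],[np.sin(a),np.cos(a)]])
L=(P[...,:2]-C)@R; z=P[...,2]
for n,x,y in [("rocker",-70,-100),("square",20,-100),("round",20,0),("small",-70,0),("bar",-70,100),("jar",20,100)]:
    m=(d>0)&(abs(L[...,0]*1000-x)<40)&(abs(L[...,1]*1000-y)<40)&(z>.084)
    q=L[m]*1000; print(n,m.sum(),q.min(0).round(),q.max(0).round(),((q.min(0)+q.max(0))/2).round(1),np.percentile(z[m],[5,50,95]).round(4), (C+R@np.array([x,y])/1000).round(4))
    if n=="rocker":
        for b in range(-100,-35,10):
            k=m&(abs(L[...,0]*1000-b)<5); print(b,z[k].mean().round(4) if k.any() else None)
print("rear wing",(C+R@np.array([-.05,-.1])).round(4))
o=env.get_obs(); t=np.radians(o["tool_rot"][2]); p=o["tool_pos"]
from scipy.spatial.transform import Rotation as Ro
T=Ro.from_euler("xyz",o["tool_rot"],degrees=True)
g=np.append(C+R@np.array([-.05,-.1]),.15); print("shift mm",(T.inv().apply(g-p)*1000).round(1), "turn",np.radians(o["tool_rot"][2]+13.07))
```

```text
rocker 541 [-100. -118.] [-41. -82.] [-70.1 -99.9] [0.0857 0.0893 0.0963] [ 0.4694 -0.1589]
-100 0.0885
-90 0.0877
-80 0.088
-70 0.0883
-60 0.091
-50 0.0939
-40 0.0958
square 313 [   2. -118.] [ 38. -81.] [ 20.1 -99.6] [0.0882 0.0917 0.0943] [ 0.5571 -0.1792]
round 290 [  0. -19.] [39. 20.] [19.8  0.5] [0.0883 0.0919 0.0949] [ 0.5797 -0.0818]
small 76 [-79.  -9.] [-61.   9.] [-70.2   0.1] [0.0887 0.0919 0.094 ] [ 0.492  -0.0615]
bar 317 [-81.  70.] [-59. 130.] [-69.9 100.1] [0.0885 0.0919 0.0945] [0.5146 0.0359]
jar 281 [ 1. 82.] [ 34. 117.] [17.7 99.7] [0.0897 0.1192 0.1226] [0.6023 0.0156]
rear wing [ 0.4889 -0.1634]
shift mm [ 400.8 -325.1   80.1] turn 0.5859632256879671
```

>>> arm_command(
  series=[
    [[36,-29,0],0],
    [[72,-58,0],0],
    [[108,-87,0],0],
    [[144,-116,0],0],
    [[180,-146,0],0],
  ],
  grip=1,
  grip_force=20,
)

```text
time_s: 0.6
tool_pos: [0.3456, -0.4072, 0.2302]
tool_rot: [-180.0, 0.0, 20.5]
force: [0.8, 0.0, -0.1]
grip_width: 0.055
grasp_force: 0.0
```

>>> arm_command(
  series=[
    [[36,-29,0],0],
    [[72,-58,0],0.146],
    [[108,-87,0],0.293],
    [[144,-116,0],0.44],
    [[180,-146,0],0.586],
  ],
)

```text
time_s: 1.1
tool_pos: [0.4584, -0.2161, 0.2303]
tool_rot: [180.0, 0.0, -10.7]
force: [1.6, -0.1, 0.0]
grip_width: 0.0149
grasp_force: 0.0
```

```bash
cat > go.py <<'E'
import sys
from h import *
from scipy.spatial.transform import Rotation as Ro
o=env.get_obs(); T=Ro.from_euler("xyz",o["tool_rot"],degrees=True)
g=np.array([float(v) for v in sys.argv[1:4]])
print("t",o["time_s"],"pos",o["tool_pos"].round(4),o["tool_rot"].round(1),"F",o["force"].round(1),"w",round(o["grip_width"],4))
print("shift",(T.inv().apply(g-o["tool_pos"])*1000).round(1))
E
python3 go.py .4889 -.1634 .12
```

```text
t 1.1 pos [ 0.4584 -0.2161  0.2303] [180.    0.  -10.7] F [ 1.6 -0.1  0. ] w 0.0149
shift [ 20.2 -57.5 110.3]
```

>>> arm_command(
  series=[
    [[0,0,0],0],
    [[0,0,0],0],
    [[0,0,0],0],
    [[0,0,0],0],
    [[0,0,0],0],
  ],
)

```text
time_s: 1.6
tool_pos: [0.4573, -0.2191, 0.2304]
tool_rot: [180.0, 0.0, -10.5]
force: [-1.0, 0.4, -0.6]
grip_width: 0.0006
grasp_force: 0.0
```

```bash
python3 go.py .4889 -.1634 .12
```

```text
t 1.6 pos [ 0.4573 -0.2191  0.2304] [180.    0.  -10.5] F [-1.   0.4 -0.6] w 0.0006
shift [ 21.  -60.5 110.4]
```

>>> arm_command(
  series=[
    [[11,-30,20],0.02],
    [[21,-60,50],0.045],
    [[21,-60,80],0.045],
    [[21,-60,105],0.045],
    [[21,-60,105],0.045],
  ],
)

```text
time_s: 2.1
tool_pos: [0.4865, -0.1623, 0.1221]
tool_rot: [-179.9, 0.4, -12.9]
force: [-0.9, -0.3, -0.3]
grip_width: 0.0002
grasp_force: 0.0
```

```bash
python3 go.py .4889 -.1634 .099
python3 - <<'E'
from h import *
im,*_=cloud("side"); cv2.imwrite("pics/s2.png",cv2.resize(im[180:340,220:420],(800,600)))
E
```

```text
t 2.1 pos [ 0.4865 -0.1623  0.1221] [-179.9    0.4  -12.9] F [-0.9 -0.3 -0.3] w 0.0002
shift [ 2.8  0.5 23.1]
```

View pics/s2.png

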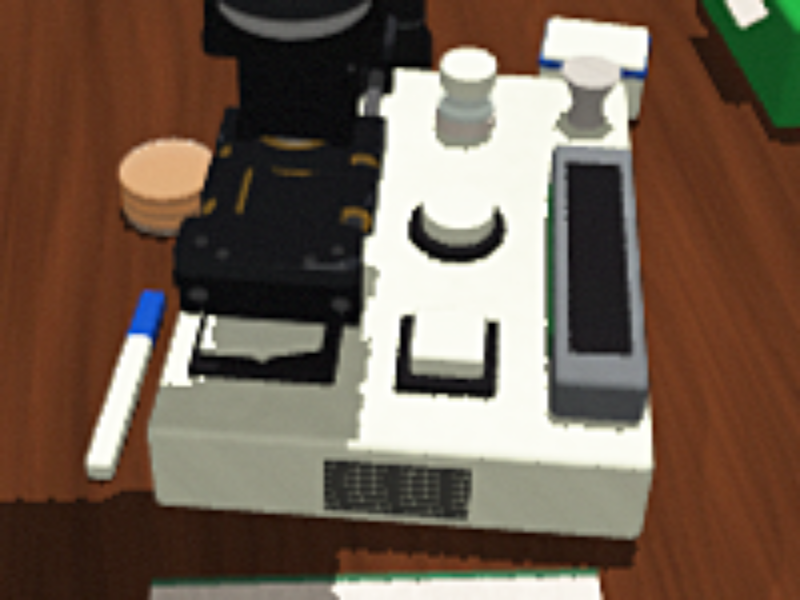

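The gripper is above the rocker's rear wing (crop, about 270–340, 320–350), and nothing else is near the fingers. Pressing gradually.

>>> arm_command(
  series=[
    [[1,0,6],0],
    [[1,0,13],0],
    [[1,0,18],0],
    [[1,0,22],0],
    [[1,0,25],0],
  ],
)

```text
time_s: 2.65
tool_pos: [0.4913, -0.1632, 0.101]
tool_rot: [180.0, -0.1, -12.9]
force: [1.1, -0.3, 0.7]
grip_width: 0.0001
grasp_force: 0.9
```

>>> arm_command(
  series=[
    [[0,0,1],0],
    [[0,0,2],0],
    [[0,0,2],0],
    [[0,0,2],0],
    [[0,0,2],0],
  ],
)

```text
time_s: 3.15
tool_pos: [0.4905, -0.1628, 0.0987]
tool_rot: [180.0, -0.0, -12.9]
force: [1.2, 0.0, 1.7]
grip_width: 0.0005
grasp_force: 0.8
```

>>> arm_command(
  series=[
    [[0,0,1],0],
    [[0,0,2],0],
    [[0,0,3],0],
    [[0,0,3],0],
    [[0,0,3],0],
  ],
)

```text
time_s: 3.65
tool_pos: [0.4905, -0.1629, 0.0963]
tool_rot: [180.0, -0.0, -12.9]
force: [-0.3, -0.3, 7.2]
grip_width: 0.0003
grasp_force: 3.6
```

>>> arm_command(
  series=[
    [[0,0,-20],0],
    [[0,0,-40],0],
    [[34,0,-50],0],
    [[68,0,-50],0],
    [[68,0,-50],0],
  ],
)

```text
time_s: 4.15
tool_pos: [0.5591, -0.1785, 0.1448]
tool_rot: [-179.9, -0.0, -12.9]
force: [-1.5, -0.2, -1.0]
grip_width: 0.0004
grasp_force: 0.0
```

```bash
python3 - <<'E'
from h import *
im,d,c,o=cloud("side"); P=pts(d,c,c["T"])
C=np.array([.5602,-.0773]); a=np.radians(-13.07); R=np.array([[np.cos(a),-np.sin(a)],[np.sin(a),np.cos(a)]])
L=(P[...,:2]-C)@R*1000; z=P[...,2]
for b in range(-100,-35,10):
    k=(d>0)&(abs(L[...,0]-b)<5)&(abs(L[...,1]+100)<14)&(z>.08)&(z<.11); print(b,k.sum(),z[k].mean().round(4) if k.any() else None)
E
python3 go.py .5571 -.1792 .1
```

```text
-100 6 0.0949
-90 59 0.0942
-80 56 0.0914
-70 57 0.0883
-60 55 0.0872
-50 55 0.0874
-40 43 0.087
t 4.2 pos [ 0.5569 -0.1778  0.1443] [-1.799e+02  1.000e-01 -1.290e+01] F [-0.4  0.  -0.1] w 0.0004
shift [ 0.6  1.4 44.3]
```

The rocker is fully on: its rear wing is level and the front wing raised. Next is the square key.

>>> arm_command(
  series=[
    [[0,1,20],0],
    [[0,1,38],0],
    [[0,1,44],0],
    [[0,1,47],0],
    [[0,1,50],0],
  ],
)

```text
time_s: 4.7
tool_pos: [0.5561, -0.179, 0.0961]
tool_rot: [180.0, 0.0, -12.9]
force: [-1.3, 1.1, 2.1]
grip_width: 0.0005
grasp_force: 1.3
```

>>> arm_command(
  series=[
    [[0,0,1],0],
    [[0,0,2],0],
    [[0,0,3],0],
    [[0,0,4],0],
    [[0,0,4],0],
  ],
)

```text
time_s: 5.2
tool_pos: [0.5567, -0.1791, 0.0936]
tool_rot: [180.0, -0.0, -12.9]
force: [-4.5, 1.2, 11.0]
grip_width: 0.0006
grasp_force: 5.6
```

>>> arm_command(
  series=[
    [[0,0,-25],0],
    [[0,0,-50],0],
    [[0,-35,-50],0],
    [[0,-70,-50],0],
    [[0,-100,-50],0],
  ],
)

```text
time_s: 5.7
tool_pos: [0.5798, -0.0799, 0.1422]
tool_rot: [-180.0, -0.1, -12.9]
force: [0.1, -0.1, 1.2]
grip_width: 0.0006
grasp_force: 0.0
```

>>> arm_command(
  series=[
    [[0,0,0],0],
    [[0,0,0],0],
    [[0,0,0],0],
    [[0,0,0],0],
    [[0,0,0],0],
  ],
)

```text
time_s: 6.2
tool_pos: [0.5786, -0.0829, 0.1414]
tool_rot: [180.0, 0.0, -13.0]
force: [-0.2, 0.5, -0.7]
grip_width: 0.0005
grasp_force: 0.0
```

```bash
python3 go.py .5797 -.0818 .1
python3 - <<'E'
from h import *
im,d,c,o=cloud("side"); P=pts(d,c,c["T"])
C=np.array([.5602,-.0773]); a=np.radians(-13.07); R=np.array([[np.cos(a),-np.sin(a)],[np.sin(a),np.cos(a)]])
L=(P[...,:2]-C)@R*1000; z=P[...,2]
k=(d>0)&(abs(L[...,0]-20)<13)&(abs(L[...,1]+100)<13); print(k.sum(),np.median(z[k]))
E
```

```text
t 6.2 pos [ 0.5786 -0.0829  0.1414] [180.   0. -13.] F [-0.2  0.5 -0.7] w 0.0005
shift [ 0.8 -1.3 41.4]
419 0.21635192043643964
```

Run:
```python
from h import *
C=np.array([.5602,-.0773]); a=np.radians(-13.07); R=np.array([[np.cos(a),-np.sin(a)],[np.sin(a),np.cos(a)]])
for n in("top","side"):
    im,d,c,o=cloud(n); P=pts(d,c,c["T"]); L=(P[...,:2]-C)@R*1000; z=P[...,2]
    k=(d>0)&(abs(L[...,0]-20)<14)&(abs(L[...,1]+100)<14)&(z<.1); print(n,k.sum(),np.median(z[k]))
```

```text
top 0 nan
side 153 0.08511707880631858
  return _methods._mean(a, axis=axis, dtype=dtype,
  ret = ret.dtype.type(ret / rcount)
```

The square key is down: its top is at 0.085 m. Next is the round key.

>>> arm_command(
  series=[
    [[1,-1,20],0],
    [[1,-1,36],0],
    [[1,-1,42],0],
    [[1,-1,45],0],
    [[1,-1,48],0],
  ],
)

```text
time_s: 6.85
tool_pos: [0.5797, -0.0809, 0.0942]
tool_rot: [180.0, 0.0, -12.9]
force: [-8.4, 1.0, 22.3]
grip_width: 0.0006
grasp_force: 11.4
```

>>> arm_command(
  series=[
    [[0,0,1],0],
    [[0,0,2],0],
    [[0,0,3],0],
    [[0,0,3],0],
    [[0,0,3],0],
  ],
)

```text
time_s: 7.35
tool_pos: [0.5797, -0.0809, 0.0942]
tool_rot: [179.9, 0.0, -12.9]
force: [-10.5, 0.9, 19.6]
grip_width: 0.0005
grasp_force: 10.4
```

Bottomed out at about 20 N. Lifting clear.

>>> arm_command(
  series=[
    [[0,0,-25],0],
    [[0,0,-60],0],
    [[0,0,-100],0],
    [[-30,20,-130],0],
    [[-60,50,-150],0],
  ],
)

```text
time_s: 7.85
tool_pos: [0.5117, -0.1143, 0.2435]
tool_rot: [-179.9, -0.3, -12.6]
force: [-0.2, -0.6, -0.3]
grip_width: 0.0004
grasp_force: 0.0
```

>>> arm_command(
  series=[
    [[-20,40,0],0],
    [[-40,80,0],0],
    [[-60,120,0],0],
    [[-60,160,0],0],
    [[-60,200,0],0],
  ],
)

```text
time_s: 8.35
tool_pos: [0.4065, -0.2994, 0.2416]
tool_rot: [179.9, -0.1, -12.9]
force: [-0.4, -0.5, -0.7]
grip_width: 0.0004
grasp_force: 0.0
```

Run:
```python
from h import *
C=np.array([.5602,-.0773]); a=np.radians(-13.07); R=np.array([[np.cos(a),-np.sin(a)],[np.sin(a),np.cos(a)]])
for n in("top","side"):
    im,d,c,o=cloud(n); P=pts(d,c,c["T"]); L=(P[...,:2]-C)@R*1000; z=P[...,2]
    for m,x,y,r in [("rear",-52,-100,9),("front",-88,-100,9),("sq",20,-100,13),("round",20,0,10),("small",-70,0,6),("bar",-70,100,8),("jar",20,100,8)]:
        k=(d>0)&(abs(L[...,0]-x)<r)&(abs(L[...,1]-y)<r)&(z<.15)&(z>.08)
        print(n,m,k.sum(),np.median(z[k]).round(4) if k.any() else None)
cv2.imwrite("pics/end.png",im); print(o["time_s"],o["force"].round(1),o["tool_pos"])
```

```text
top rear 76 0.088
top front 76 0.0942
top sq 156 0.0859
top round 94 0.0924
top small 35 0.092
top bar 63 0.0921
top jar 58 0.1203
side rear 62 0.0873
side front 63 0.0933
side sq 131 0.0853
side round 59 0.0916
side small 23 0.0911
side bar 26 0.0914
side jar 29 0.1197
8.4 [-1.  -6.6 -0.1] [ 0.40345775 -0.30726965  0.24107965]
```

View pics/end.png

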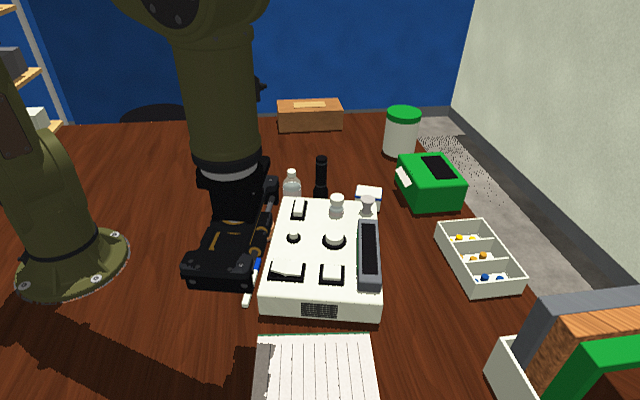

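The final view shows the keys in the right states, the loose things in their places, and the arm free above the desk at z = 0.24 m. I'll let it settle, then hand in.

>>> arm_command(
  series=[
    [[0,0,0],0],
    [[0,0,0],0],
    [[0,0,0],0],
    [[0,0,0],0],
    [[0,0,0],0],
  ],
)

```text
time_s: 8.95
tool_pos: [0.4075, -0.297, 0.2406]
tool_rot: [180.0, -0.0, -12.8]
force: [-0.0, -0.4, 0.0]
grip_width: 0.0003
grasp_force: 0.0
```

```bash
python3 -c "
from h import *
print(env.get_obs()['force'],env.sign_off())"
```

```text
the job is handed in; nothing more can be done
[-0.04529968 -0.39523358  0.04463731] None
```

I switched the rocker on, latched the square key in, then pressed the large round key, which came back up; the small and bar keys and the loose things look undisturbed, and I handed the job in at about 9 s (no verdict was returned).

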